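Hold an angle gauge at the set pitch on an uneven stud head

ROBOT

A 6-joint arm with a two-finger parallel gripper is mounted at the origin on the work surface. World frame = base frame: x ahead of the robot, y to its left, z up, the work surface at z = 0. Lengths are in m, angles in rad, forces in N, time in s.
With the tool pointing down it reaches from about 0.325 to 0.775 m from the base axis. Payload 5.5 kg.
Tool frame: the origin (TCP) lies midway between the tips of the shut fingers; the grasp point (between the pads) lies 19 mm behind it (robot.hold_point_z is the distance from the TCP to the grasp point, in m); z points along the fingers, y is the line along which they close (so a half turn about z gives the same grasp; the last joint's range is limited). The gripper opens to 85 mm and grips with 20 to 120 N. Pads are 22 mm wide; open, the fingers measure 114 mm over their backs; the gripper's body (76 mm by 85 mm) begins 54 mm behind the grasp point. The pads swing forward as they close: fully open they stand 13 mm farther back than shut.
Start: joints at [-1.162, 0.091, 1.231, -0, 1.82, -0.057], TCP at [0.269, -0.536, 0.231] pointing down, gripper open.
Joint ranges: [-2.87, 2.87], [-0.86, 2.18], [0.17, 2.46], [-1.51, 4.65], [0.06, 2.69], [-2.65, 2.65]. Speed limits (rad/s): [2.57, 2.57, 3.01, 3.14, 3.14, 3.14].

INTERFACE

Orientations are given as a unit quaternion [x, y, z, w].
In Python, from rig import status, viewer, robot gives the robot as it stands.
- The arm moves only by the tool play_rows, never from a script. Its arguments are lists of equal length, an entry for each row: "travel": the shift along the tool's x, y, z in mm, a list of three; "rotation": the turn, a rotation vector about the tool's x, y, z in degrees, a list of three; "jaw": the finger opening in mm, from 0 to 85.4. In form: {"travel": [[tx, ty, tz], ...], "rotation": [[rx, ry, rz], ...], "jaw": [jaw, ...]}. A call has exactly 10 rows; each row shifts and turns the commanded pose from where the row before left it, along the tool's axes as they then stand; what a row does not reach is not made up. A row lasts 1/12 s, in which the tool goes at most 41.7 mm and 7.16 degrees, less where a joint would pass 70% of its speed; a pose out of reach is approached as far as the arm can. A call is refused whole if a number of a shift passes 41.7 or a number of a turn 7.16, either way. A call with a gripper value outside its range is refused whole. The fingers move at their own pace and stop on an object; "newtons" is the grip in N (left out, the last holds). Time passes only in rows, so rows that do not move let the fingers close, or fill a call up. It gives the time, the measured TCP pose, the force, the opening and the grip force at its end, in the units of the state.
- status.get_obs(): the state, without advancing time (a new reading comes with each control period).
- viewer.camera(name): name is "side" or "top" or "wrist"; returns the picture (480x640x3 uint8, red, green, blue); there is no depth.
- viewer.camera_model(name): a dict with "mtx" (3x3 intrinsics, pixels), "extrinsics" (4x4, takes a point from world to camera coordinates). Camera axes: x right, y down, z forward; pixel columns grow to the right and rows downward; lengths in m; the calibration is good to about 2 mm. A picture is of the moment at which its call begins: read the wrist's pose just before it. camera_model takes no time and is no camera call; for the wrist camera it gives the pose at the moment of the call.
- robot.finish_job(): hands the job in; it is judged then, once.
The state is a dict: "clock": time; "joint_positions": joint angles; "joint_vel": joint speeds; "joint_torque": joint torques, N m; "tool_pos": TCP position; "ee_rot": TCP orientation; "wrist_force": force on the tool from outside, world axes, zero at the start; "moment": the same for the moment, N m; "grip_width": finger opening in m; "grasp_force": force on a finger pad.
Only numpy, scipy, OpenCV 4.12 (cv2) and the standard library are available. Lean on these libraries where they do the work, as an engineer would, in place of code of your own. Each camera call takes 0.05 s, during which the arm holds its last target. There are 200 camera calls.

TASK

Lift the angle gauge off the joist offcut and set its base down level and gently on the high ridge of the stud's broken head, with the dial parallel to the stud's broad face. Then rock it on that ridge until its swinging pointer settles on the index tab of the dial, and finish while still holding the gauge there in your grip, pointer at rest on the index and base resting on the ridge alone, so that I can scribe the saw line from it. Do not shove the stud block along or disturb the other things on the desk.

Things in the scene. Friction and masses are not known exactly. Their poses are not given: they have to be found in the camera images.
- gauge: pendulum angle gauge, 0.25 kg: aluminium base bar 26 (x) x 140 (y) x 14 mm high; on it a round steel case 24 mm thick (x), 110 mm across, top at 123 mm; white dial on the +x side. Origin: middle of the underside, z up, y along the base. Starts standing on the joist offcut, dial facing away from the robot within 26 degrees. It can slip round in the grip about x: trust the pointer, not the wrist
- gauge_center (a point): middle of the gauge's dial, on the pointer's axis, 68 mm above the underside, half-way through the thickness. The case's flat front and back can be pinched (24 mm, across x) from above, 95 to 105 mm above the underside
- gauge_base (a point): middle of the underside of the gauge's base, same axes as gauge
- pointer (a joint): swinging pointer: black weighted needle, 4 mm wide, 35 mm long, hanging freely from the dial's middle, at rest in about half a second. Its angle in the gauge about the gauge's +x axis; 0 = straight at the base (gauge level). It stays plumb: turning the gauge by +a about its own x axis makes it read -a
- index (a joint): index: set hand already fixed at the wanted pitch, and it stays there: a black tab 14 mm wide at the white dial's edge, 36 to 46 mm from the dial's middle. Same zero and sign as the pointer; 0.21 to 0.40 rad. The pointer is on the index when both read the same
- pointer_tip (a point): tip of the pointer, 35 mm from the dial's middle; its z axis runs along the needle from the tip to the pivot
- index_mark (a point): point on the dial 35 mm from its middle, just inside the index tab: the tip of the pointer lies here when it is on the index; its z axis runs from here to the dial's middle
- stud: stud block, 0.85 kg, loose: a 38 (x) x 63 (y) mm stud of pale wood upright on a piece of sole plate 89 (x) x 150 (y) x 38 mm. Origin: middle of the underside, z up, x square to the stud's 63 mm broad face. Its broken head rises to one ridge along x, 38 mm long, 150 mm above the desk, and falls away in splinters at 30 degrees or more to either side. Faces the robot within 17 degrees
- crest (a point): middle of the ridge on the stud's head, 150 mm above the desk, 12 mm to +y of the stud block's middle; same axes as stud
- joist: joist offcut (loose): plain pale wood, 95 (x) x 170 (y) x 45 mm high, flat top; origin in the middle of its underside. The gauge starts on it
- dish: white china dish, 110 mm wide, 22 mm high, a bystander; origin under its middle
- slidebox: closed grey slide box, 87 x 112 x 37 mm, a bystander; origin under its middle
- jar: glass specimen jar with black cap, 60 mm wide, 75 mm high, a bystander; origin under its middle
Things that resemble listed ones, but are neither listed nor needed, are in the scene too. What is shaped like the gauge but brown, pink or red is not meant.

How it is judged:
On the way, in this order (a step that is already met when the one before it is completed fails the run):
1. the gauge is lifted clear of the joist offcut in the grip (contact force between gauge and joist below 0.05 N and contact force between the fingers and gauge above 1 N and contact force between gauge and stud below 0.05 N and height (world z) of gauge_base above 0.06 m), for 0.2 s.
2. the gauge's base is set on the stud's ridge about level, the pointer still off the index (contact force between gauge and stud above 0.4 N and angle between the z axis of pointer_tip and the z axis of index_mark, either way round above 0.1 rad and angle between gauge's own z axis and vertical below 0.12 rad and horizontal distance between gauge_base and crest below 0.05 m), for 0.2 s.
At the end, for the whole second after the job is handed in: For the last second: pointer at rest within 4 deg of the index; gauge gripped, still, off the joist, dial within 11 deg of parallel to the stud's broad face; base pressing 0.4 N or more on the ridge, which lies within 60 mm of the base's middle (20 mm across); stud block flat (angle between the z axis of pointer_tip and the z axis of index_mark, either way round below 0.07 rad and velocity of joint pointer between -0.15 and 0.15 rad/s and contact force between gauge and stud above 0.4 N and contact force between the fingers and gauge above 1 N and contact force between gauge and joist below 0.05 N and y of crest in the frame of gauge_base between -0.06 and 0.06 m and z of crest in the frame of gauge_base between -0.005 and 0.005 m and x of crest in the frame of gauge_base between -0.02 and 0.02 m and angle between the x axis of gauge and the x axis of stud, either way round below 0.2 rad and linear speed of gauge below 0.02 m/s and angle between stud's own z axis and vertical below 0.05 rad); the arm keeps its last pose, push and grip.
It fails at once if the gauge is pressed on the stud with more than 35 N (contact force between gauge and stud above 35 N).
It fails at once if the stud block is shoved more than 30 mm (distance of stud from where it was at the start of the episode above 0.03 m).
It fails at once if the joist offcut, dish, slide box or jar is displaced by more than 30 mm (distance of any of joist, dish, slidebox, jar from where it was at the start of the episode above 0.03 m).
It also fails if it takes over 51 s, if anything falls off the work surface, if the arm or the gripper's body presses on something with over 40 N, if the wrist force passes 120 N, or if a joint passes its speed limit or range.

## Working session

There is one attempt and no reset: what is moved stays moved. The work goes in short steps, Python scripts to look and compute and a tool call to move; the robot and the scene stay as the last step left them, time stands still between calls to the robot, and variables do not carry over. Pictures are saved under pics/ and viewed, at most 10 in all, crops included, and the job is handed in when it is done.

Besides the shell and the picture viewer there is one more tool, called after "Call:" as a command line: name --argument value ..., lists and objects as JSON in quotes. play_rows: Moves the arm, as the interface text tells. Its arguments: {"type":"object","properties":{"travel":{"type":"array"},"rotation":{"type":"array"},"jaw":{"type":"array"},"newtons":{"type":"number"}},"required":["travel","rotation","jaw"]}

```bash
mkdir -p pics; ls
python3 - <<'E'
from rig import status, viewer, robot
import cv2, numpy as np
o=status.get_obs(); print({k:np.round(v,3) for k,v in o.items()}, robot.hold_point_z)
for n in ("side","top"):
    m=viewer.camera_model(n); print(n,np.round(m["mtx"],1).tolist(),np.round(m["extrinsics"],3).tolist())
    cv2.imwrite(f"pics/{n}1.png",viewer.camera(n)[:,:,::-1])
E
```

```text
pics
{'clock': np.float64(0.0), 'joint_positions': array([-1.162,  0.092,  1.232, -0.   ,  1.82 , -0.057]), 'joint_vel': array([-0.001, -0.001, -0.   , -0.001, -0.001, -0.   ]), 'joint_torque': array([-2.0000e-03, -4.5872e+01, -4.1803e+01, -0.0000e+00,  1.1000e-02,
       -0.0000e+00]), 'tool_pos': array([ 0.269, -0.536,  0.23 ]), 'ee_rot': array([ 0.973,  0.231, -0.   , -0.001]), 'wrist_force': array([0.012, 0.142, 0.454]), 'moment': array([ 0.014, -0.02 , -0.023]), 'grasp_force': np.float64(0.0), 'grip_width': np.float64(0.085)} 0.0187
side [[614.6, 0.0, 315.2], [0.0, 614.6, 242.5], [0.0, 0.0, 1.0]] [[-0.999, -0.044, 0.01, 0.532], [-0.032, 0.529, -0.848, 0.131], [0.032, -0.848, -0.529, 1.556], [0.0, 0.0, 0.0, 1.0]]
top [[560.4, 0.0, 314.4], [0.0, 560.4, 234.7], [0.0, 0.0, 1.0]] [[0.015, -1.0, 0.006, -0.033], [-0.994, -0.016, -0.107, 0.541], [0.107, -0.004, -0.994, 1.292], [0.0, 0.0, 0.0, 1.0]]
```

View pics/top1.png

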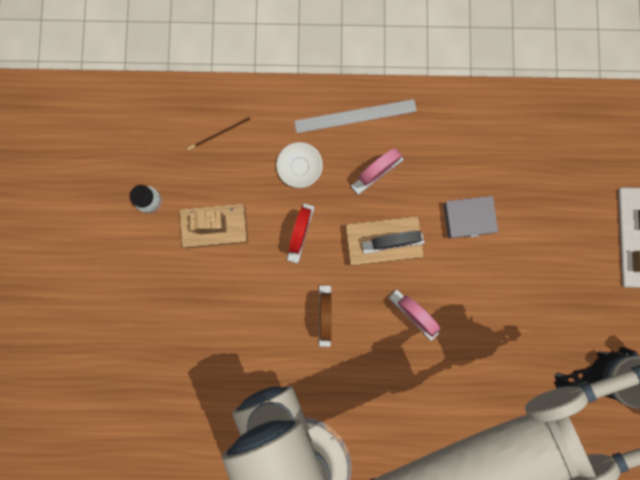

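View pics/side1.png

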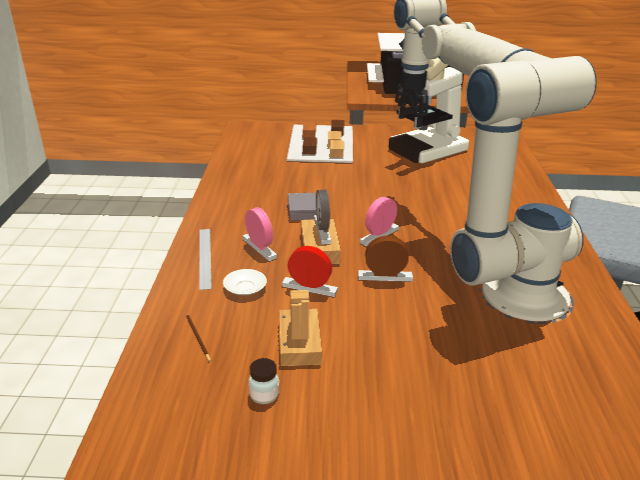

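Top view: the grey and silver piece on the joist at (394,241) is the candidate gauge. The look-alikes are red (300,233), brown (325,315) and pink (378,170) and (415,315). The grey one fits because it is the only steel-coloured one and it stands on the joist. The stud block is at (213,226). I'll confirm with an enlarged crop.

```bash
cat > h.py <<'E'
from rig import status, viewer, robot
import cv2, numpy as np
from scipy.spatial.transform import Rotation as R
def ray(m,u,v,z):
    K=m["mtx"];E=m["extrinsics"];c=-E[:3,:3].T@E[:3,3]
    d=E[:3,:3].T@np.linalg.solve(K,[u,v,1]); return c+d*(z-c[2])/d[2]
def proj(m,p):
    E=m["extrinsics"];q=m["mtx"]@(E[:3,:3]@np.asarray(p)+E[:3,3]);return q[:2]/q[2]
def snap(n,f=None):
    m=viewer.camera_model(n);im=viewer.camera(n)[:,:,::-1].copy()
    if f: cv2.imwrite(f"pics/{f}.png",im)
    return m,im
E
python3 - <<'E'
from h import *
im=cv2.imread('pics/top1.png')
a=cv2.resize(im[205:275,340:430],None,fx=4.4,fy=4.4,interpolation=cv2.INTER_CUBIC)
b=cv2.resize(im[195:255,170:260],None,fx=4.4,fy=4.4,interpolation=cv2.INTER_CUBIC)
h=max(a.shape[0],b.shape[0]);a=cv2.copyMakeBorder(a,0,h-a.shape[0],0,0,0);b=cv2.copyMakeBorder(b,0,h-b.shape[0],0,0,0)
cv2.imwrite('pics/crop1.png',np.hstack([a,b]))
print(a.shape,b.shape)
E
```

```text
(308, 396, 3) (308, 396, 3)
```

View pics/crop1.png

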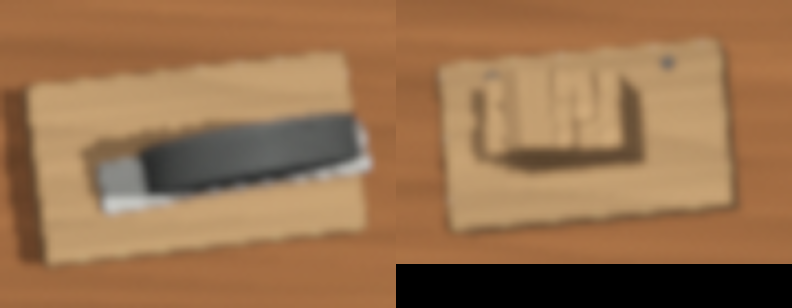

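Crop: the grey steel gauge with an aluminium base stands on the joist, so it is the one meant. Its base ends are at about crop (100,180) and (368,155). The stud plate and broken head are in the right half, with the head at about (555,110).

Run:
```python
from h import *
m=viewer.camera_model("top");E=m["extrinsics"];print("cam",-E[:3,:3].T@E[:3,3])
g=lambda x,y:(340+x/4.4,205+y/4.4); s=lambda x,y:(170+(x-396)/4.4,195+y/4.4)
P=lambda t,p,z:print(t,np.round(ray(m,*p,z),4))
for p in [(98,163),(102,197),(370,158)]:P("base top",g(*p),.059)
for p in [(140,150),(360,115),(145,193),(360,160)]:P("case",g(*p),.113)
for p in [(30,88),(343,52),(366,228)]:P("joist",g(*p),.045)
P("joist",g(47,263),.045)
for p in [(439,65),(719,40),(738,205),(451,230)]:P("plate",s(*p),.038)
for p in [(486,75),(620,70),(622,148),(490,152),(553,110)]:P("head",s(*p),.14)
```

```text
cam [ 0.39990636 -0.01863028  1.34242646]
base top [ 0.5228 -0.1348  0.059 ]
base top [ 0.505 -0.137  0.059]
base top [ 0.5277 -0.2773  0.059 ]
case [ 0.5245 -0.151   0.113 ]
case [ 0.544  -0.2615  0.113 ]
case [ 0.503  -0.1536  0.113 ]
case [ 0.5212 -0.2614  0.113 ]
joist [ 0.5636 -0.0998  0.045 ]
joist [ 0.5855 -0.2661  0.045 ]
joist [ 0.4919 -0.2778  0.045 ]
joist [ 0.4709 -0.1095  0.045 ]
plate [0.5943 0.2926 0.038 ]
plate [0.6102 0.1436 0.038 ]
plate [0.5217 0.131  0.038 ]
plate [0.5061 0.2827 0.038 ]
head [0.5745 0.245  0.14  ]
head [0.578  0.1792 0.14  ]
head [0.5394 0.177  0.14  ]
head [0.5364 0.2416 0.14  ]
head [0.5577 0.2114 0.14  ]
```

Run:
```python
from h import *
o=status.get_obs();T=R.from_quat(o["ee_rot"]).as_matrix()
m,im=snap("wrist","w1");E=m["extrinsics"];c=-E[:3,:3].T@E[:3,3]
print(m["mtx"]); print("cam in tool",T.T@(c-o["tool_pos"])); print("cam axes in tool\n",np.round(T.T@E[:3,:3].T,3));print(np.round(T,3))
E=viewer.camera_model("side")["extrinsics"];print(-E[:3,:3].T@E[:3,3])
```

```text
[[343.98242125   0.         326.42380877]
 [  0.         343.98242125 238.81821306]
 [  0.           0.           1.        ]]
cam in tool [ 0.06985833  0.000658   -0.14170249]
cam axes in tool
 [[-0.    -0.962 -0.273]
 [ 1.    -0.     0.001]
 [-0.001 -0.273  0.962]]
[[ 0.893  0.449 -0.001]
 [ 0.449 -0.893  0.002]
 [ 0.    -0.002 -1.   ]]
[0.48605024 1.27354924 0.9295851 ]
```

View pics/w1.png

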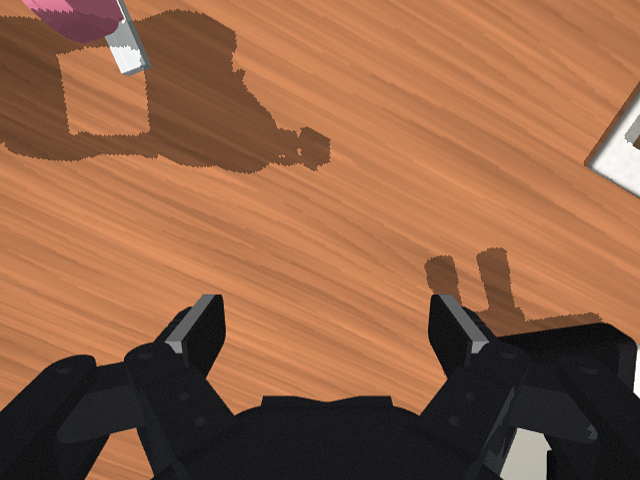

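```bash
cat >> h.py <<'E'
def target(yaw,tilt=0):
    # tool y at 'yaw' deg, z down, then turn gauge by tilt (deg) about its x (=tool y dir)
    a=np.radians(yaw);y=np.array([np.cos(a),np.sin(a),0]);z=np.array([0,0,-1.]);x=np.cross(y,z)
    return R.from_rotvec(np.radians(tilt)*y)*R.from_matrix(np.c_[x,y,z])
def rel(p,Rt,o=None):
    o=o or status.get_obs();T=R.from_quat(o["ee_rot"])
    d=T.inv().apply(np.array(p)-o["tool_pos"])*1000; r=(T.inv()*Rt).as_rotvec(degrees=True)
    print("tool-frame shift mm",np.round(d,1),"rotvec deg",np.round(r,1)); return d,r
E
python3 - <<'E'
from h import *
rel([.523,-.2075,.235],target(9.5))
E
```

```text
tool-frame shift mm [ 374.1 -179.5   -4.3] rotvec deg [ -0.1  -0.1 -72.8]
```

Call:
play_rows --travel '[[37.4, -18, 0], [37.4, -18, 0], [37.4, -18, 0], [37.4, -18, 0], [37.4, -18, 0], [37.4, -18, 0], [37.4, -18, 0], [37.4, -18, 0], [37.4, -18, 0], [37.4, -18, 0]]' --rotation '[[0, 0, 0], [0, 0, 0], [0, 0, 0], [0, 0, 0], [0, 0, 0], [0, 0, 0], [0, 0, 0], [0, 0, 0], [0, 0, 0], [0, 0, 0]]' --jaw '[85, 85, 85, 85, 85, 85, 85, 85, 85, 85]'

```text
clock: 0.98
tool_pos: [0.5236, -0.2054, 0.2311]
ee_rot: [0.973, 0.231, -0.0, -0.0]
wrist_force: [0.6, -0.5, -0.1]
grip_width: 0.0849
grasp_force: 0.0
```

Call:
play_rows --travel '[[0, 0, 0], [0, 0, 0], [0, 0, 0], [0, 0, 0], [0, 0, 0], [0, 0, 0], [0, 0, 0], [0, 0, 0], [0, 0, 0], [0, 0, 0]]' --rotation '[[0, 0, -7.1], [0, 0, -7.1], [0, 0, -7.1], [0, 0, -7.1], [0, 0, -7.1], [0, 0, -7.1], [0, 0, -7.1], [0, 0, -7.1], [0, 0, -7.1], [0, 0, -7.1]]' --jaw '[85, 85, 85, 85, 85, 85, 85, 85, 85, 85]'

```text
clock: 1.82
tool_pos: [0.5227, -0.2072, 0.2308]
ee_rot: [0.656, 0.755, -0.0, -0.0]
wrist_force: [-0.4, -0.1, 0.1]
grip_width: 0.085
grasp_force: 0.0
```

Run:
```python
from h import *
rel([.523,-.2075,.235],target(9.5))
print(status.get_obs()["clock"],status.get_obs()["tool_pos"])
m,im=snap("wrist","w2")
for p in [(.523,-.2075,.168),(.523-.165*.07,-.2075+.986*.07,.059),(.523,-.2075,.045)]:print(proj(m,p))
```

```text
tool-frame shift mm [-0.3  0.3 -4.2] rotvec deg [-0.  -0.  -1.5]
1.8167 [ 0.52265543 -0.20722923  0.23082471]
[325.77596131 255.67168239]
[323.89243086 139.9954758 ]
[325.97167592 214.99262857]
```

View pics/w2.png

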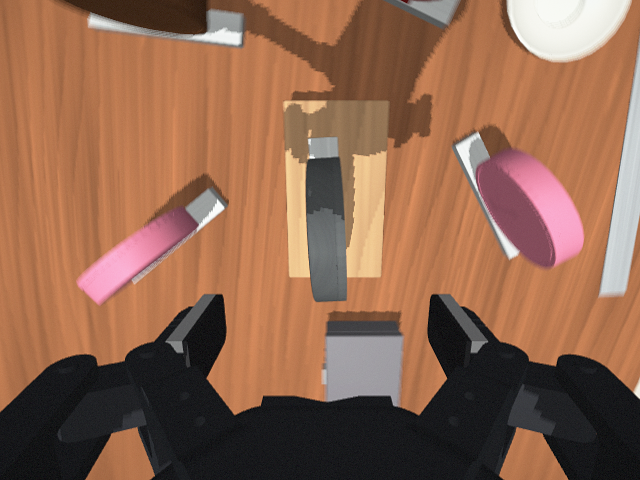

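The view shows the grey gauge centred between the fingers. Its base end is at (323,148) against a predicted (324,140), and the disc runs down to (329,300), so a further yaw of about 2° is needed before descending.

Call:
play_rows --travel '[[0, 0, 0], [0, 0, 15], [0, 0, 15], [0, 0, 15], [0, 0, 15], [0, 0, 15], [0, 0, 15], [0, 0, 10], [0, 0, 5], [0, 0, 0]]' --rotation '[[0, 0, -2], [0, 0, 0], [0, 0, 0], [0, 0, 0], [0, 0, 0], [0, 0, 0], [0, 0, 0], [0, 0, 0], [0, 0, 0], [0, 0, 0]]' --jaw '[85, 85, 85, 85, 85, 85, 85, 85, 85, 85]'

```text
clock: 2.7
tool_pos: [0.5222, -0.207, 0.1248]
ee_rot: [0.645, 0.764, -0.0, -0.001]
wrist_force: [-0.5, -0.4, -0.0]
grip_width: 0.085
grasp_force: 0.0
```

Call:
play_rows --travel '[[0, 0, 0], [0, 0, 0], [0, 0, 0], [0, 0, 0], [0, 0, 0], [0, 0, 0], [0, 0, 0], [0, 0, 0], [0, 0, 0], [0, 0, 0]]' --rotation '[[0, 0, 0], [0, 0, 0], [0, 0, 0], [0, 0, 0], [0, 0, 0], [0, 0, 0], [0, 0, 0], [0, 0, 0], [0, 0, 0], [0, 0, 0]]' --jaw '[60, 40, 30, 20, 15, 15, 15, 15, 15, 15]' --newtons 70

```text
clock: 3.53
tool_pos: [0.5231, -0.2075, 0.1271]
ee_rot: [0.645, 0.764, 0.0, 0.001]
wrist_force: [-0.1, 0.4, 5.0]
grip_width: 0.0233
grasp_force: 69.8
```

Call:
play_rows --travel '[[0, 0, -5], [0, 0, -15], [0, 0, -20], [0, 0, -20], [0, 0, -20], [0, 0, -20], [0, 0, -20], [0, 0, -20], [0, 0, -10], [0, 0, 0]]' --rotation '[[0, 0, 0], [0, 0, 0], [0, 0, 0], [0, 0, 0], [0, 0, 0], [0, 0, 0], [0, 0, 0], [0, 0, 0], [0, 0, 0], [0, 0, 0]]' --jaw '[15, 15, 15, 15, 15, 15, 15, 15, 15, 15]'

```text
clock: 4.37
tool_pos: [0.5233, -0.2075, 0.2785]
ee_rot: [0.645, 0.764, 0.0, 0.002]
wrist_force: [0.7, 0.3, -2.0]
grip_width: 0.0229
grasp_force: 69.2
```

Call:
play_rows --travel '[[0, 0, 0], [0, 0, 0], [0, 0, 0], [0, 0, 0], [0, 0, 0], [0, 0, 0], [0, 0, 0], [0, 0, 0], [0, 0, 0], [0, 0, 0]]' --rotation '[[0, 0, -7], [0, 0, -7], [0, 0, -7], [0, 0, -7], [0, 0, -7], [0, 0, -7], [0, 0, -7], [0, 0, -7], [0, 0, -7], [0, 0, -7]]' --jaw '[15, 15, 15, 15, 15, 15, 15, 15, 15, 15]'

```text
clock: 5.2
tool_pos: [0.5224, -0.2071, 0.2737]
ee_rot: [0.087, 0.996, 0.001, -0.002]
wrist_force: [-0.5, -0.1, -1.1]
grip_width: 0.023
grasp_force: 69.0
```

Call:
play_rows --travel '[[0, 0, 0], [0, 0, 0], [0, 0, 0], [0, 0, 0], [0, 0, 0], [0, 0, 0], [0, 0, 0], [0, 0, 0], [0, 0, 0], [0, 0, 0]]' --rotation '[[0, 0, 0], [0, 0, 0], [0, 0, 0], [0, 0, 0], [0, 0, 0], [0, 0, 0], [0, 0, 0], [0, 0, 0], [0, 0, 0], [0, 0, 0]]' --jaw '[15, 15, 15, 15, 15, 15, 15, 15, 15, 15]'

```text
clock: 6.03
tool_pos: [0.5228, -0.2073, 0.2763]
ee_rot: [0.09, 0.996, -0.0, 0.0]
wrist_force: [0.3, -0.4, -2.1]
grip_width: 0.0235
grasp_force: 69.0
```

Run:
```python
from h import *
o=status.get_obs();print(o["clock"],o["tool_pos"],o["wrist_force"])
m,im=snap("side","s2");snap("wrist","w3")
T=R.from_quat(o["ee_rot"]);c=o["tool_pos"]+T.apply([0,0,.013])  # dial mid approx
print(T.as_matrix().round(3))
u,v=proj(m,c).round().astype(int);print(u,v)
k=cv2.resize(im[v-50:v+50,u-65:u+65],None,fx=6,fy=6,interpolation=cv2.INTER_CUBIC)
cv2.imwrite("pics/crop2.png",k);print(u-65,v-50)
```

```text
6.0333 [ 0.52280995 -0.20729153  0.27634795] [ 0.27230247 -0.37246866 -2.11232662]
[[-0.984  0.179  0.   ]
 [ 0.179  0.984 -0.   ]
 [-0.    -0.    -1.   ]]
323 159
258 109
```

View pics/crop2.png

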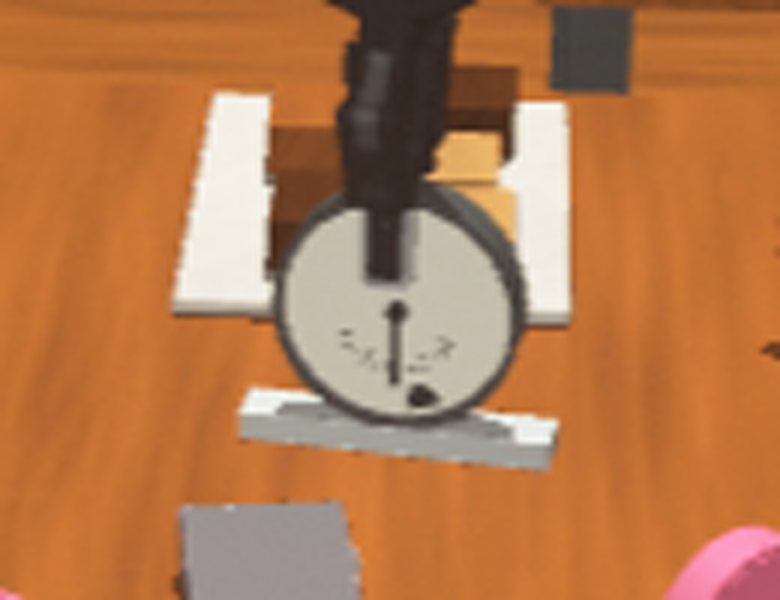

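The dial faces the camera. The pivot is at crop (397,311), the needle tip at (395,385) and the index tab at (421,396), with the base line running from (241,438) to (550,468).

Run:
```python
from h import *
m=viewer.camera_model("side");o=status.get_obs();T=R.from_quat(o["ee_rot"]).as_matrix();p0=o["tool_pos"]
def hit(x,y,off):
    u,v=258+x/6-.4,109+y/6-.4  # cubic resize centre shift
    E=m["extrinsics"];c=-E[:3,:3].T@E[:3,3];d=E[:3,:3].T@np.linalg.solve(m["mtx"],[u,v,1])
    n=T[:,1];q=c+d*((p0+n*off-c)@n)/(d@n);return (T.T@(q-p0))[[0,2]]*1000  # gauge y, down
P={k:hit(*v,.012) for k,v in dict(piv=(397,311),tip=(395,385),tab=(422,396)).items()}
P|={k:hit(*v,.013) for k,v in dict(bl=(241,438),br=(550,468)).items()}
for k,v in P.items():print(k,v.round(1))
an=lambda a:np.degrees(np.arctan2(*(a-P["piv"])))
print("pointer",an(P["tip"]),"index",an(P["tab"]),np.hypot(*(P["tab"]-P["piv"])))
e=P["br"]-P["bl"];print("base tilt down at +y",np.degrees(np.arctan2(e[1],e[0])),np.hypot(*e))
# centroid of dark tab in image, refined
im=cv2.imread("pics/s2.png");g=im.max(2).astype(float)
x0,y0=258+422/6-.4,109+396/6-.4;ys,xs=np.mgrid[int(y0)-5:int(y0)+6,int(x0)-5:int(x0)+6]
print(g[int(y0)-5:int(y0)+5,int(x0)-9:int(x0)+7].astype(int), int(x0)-9,int(y0)-5)
```

```text
piv [ 3.5 11.4]
tip [ 3.3 46.7]
tab [15.5 50.6]
bl [-66.3  80.4]
br [73.7 78.2]
pointer -0.40621746831979866 index 16.91689943811455 40.9969620186562
base tilt down at +y -0.8948775233915501 139.97986100302438
[[176 185 177 188 144  83 129 199 197 197 196 197 197 197 195 199]
 [197 187 174 188 143  82 128 178 143 164 164 177 197 197 197 197]
 [199 198 197 198 171  81 128 198 196 197 196 196 197 198 199 199]
 [198 198 198 198 172  83 127 196 199 198 198 197 197 197 198 196]
 [197 197 198 197 183 159 174 188 147  94  99 159 198 198 198 198]
 [197 198 197 198 197 195 196 179 110  68  68  72 134 198 197 197]
 [198 198 198 198 198 198 198 169  69  66  66  66  92 155 196 197]
 [183 198 199 198 198 198 198 179 108  67  75 104 139 175 190 160]
 [ 90 106 142 173 183 199 197 184 173 195 195 187 161 135 102  84]
 [ 80  81  84  86  91 105 117 114 114 109  93  91  84  81  79  80]] 318 169
```

Call:
play_rows --travel '[[0, 0, 0], [0, 0, 0], [0, 0, 0], [0, 0, 0], [0, 0, 0], [0, 0, 0], [0, 0, 0], [0, 0, 0], [0, 0, 0], [0, 0, 0]]' --rotation '[[0, 0, 7.1], [0, 0, 7.1], [0, 0, 7.1], [0, 0, 7.1], [0, 0, 7.1], [0, 0, 7.1], [0, 0, 7.1], [0, 0, 7.1], [0, 0, 7.1], [0, 0, 7.1]]' --jaw '[15, 15, 15, 15, 15, 15, 15, 15, 15, 15]'

```text
clock: 6.97
tool_pos: [0.5228, -0.2073, 0.2763]
ee_rot: [0.654, 0.757, -0.0, 0.0]
wrist_force: [-1.2, -0.6, -2.2]
grip_width: 0.0235
grasp_force: 69.2
```

Run:
```python
from h import *
print(status.get_obs()["tool_pos"],rel([.557,.2207,.27],target(6.2)))
```

```text
tool-frame shift mm [418.5  95.8   6.3] rotvec deg [-0.   0.   2.1]
[ 0.52280014 -0.20731381  0.27627788] (array([418.54436593,  95.84501645,   6.26211225]), array([-1.38736662e-05,  2.14662964e-03,  2.12969334e+00]))
```

Travel in two calls, turning the last 2° at the end.

Call:
play_rows --travel '[[10, 2, 0], [20, 4.5, 0], [30, 7, 0], [30, 7, 0], [30, 7, 0], [30, 7, 0], [30, 7, 0], [30, 7, 0], [30, 7, 0], [30, 7, 0]]' --rotation '[[0, 0, 0], [0, 0, 0], [0, 0, 0], [0, 0, 0], [0, 0, 0], [0, 0, 0], [0, 0, 0], [0, 0, 0], [0, 0, 0], [0, 0, 0]]' --jaw '[15, 15, 15, 15, 15, 15, 15, 15, 15, 15]'

```text
clock: 7.8
tool_pos: [0.5433, 0.0713, 0.2765]
ee_rot: [0.65, 0.76, 0.0, 0.0]
wrist_force: [-0.1, 0.3, -2.4]
grip_width: 0.0233
grasp_force: 69.1
```

Call:
play_rows --travel '[[30, 7, 1], [30, 7, 1], [30, 7, 1], [25, 5.5, 1], [20, 4.5, 1], [10, 2, 1], [3.5, 0.5, 0], [0, 0, 0], [0, 0, 0], [0, 0, 0]]' --rotation '[[0, 0, 0], [0, 0, 0], [0, 0, 0], [0, 0, 0], [0, 0, 0], [0, 0, 0], [0, 0, 0], [0, 0, 2.1], [0, 0, 0], [0, 0, 0]]' --jaw '[15, 15, 15, 15, 15, 15, 15, 15, 15, 15]'

```text
clock: 8.63
tool_pos: [0.5545, 0.2201, 0.2705]
ee_rot: [0.665, 0.747, -0.0, 0.0]
wrist_force: [0.3, -0.9, -2.8]
grip_width: 0.0232
grasp_force: 69.0
```

Run:
```python
from h import *
o=status.get_obs();print(o["clock"],o["tool_pos"],o["wrist_force"]);rel([.557,.2207,.27],target(6.2))
m,im=snap("wrist","w4");k=im[60:330,180:480]
ms=viewer.camera_model("side");_,s=snap("side","s4")
for n,p in dict(crest=(.5567,.2243,.15),base=(.557,.224,.19)).items():print(n,proj(m,p),proj(ms,p))
u,v=proj(ms,(.5567,.2243,.16)).astype(int)
a=cv2.resize(k,None,fx=1.33,fy=1.33);b=cv2.resize(s[v-45:v+45,u-50:u+50],(400,360),interpolation=cv2.INTER_CUBIC)
a=cv2.resize(a,(400,360));cv2.imwrite("pics/crop3.png",np.hstack([a,b]));print(u-50,v-45)
```

```text
8.6333 [0.5545007  0.22006762 0.27054433] [ 0.27362375 -0.90973885 -2.76249847]
tool-frame shift mm [0.3 2.6 0.5] rotvec deg [0.  0.  0.4]
crest [328.77997655 226.83957197] [299.85831658 291.72871135]
base [329.6295726 241.6496653] [299.67169147 276.20379316]
249 242
```

View pics/crop3.png

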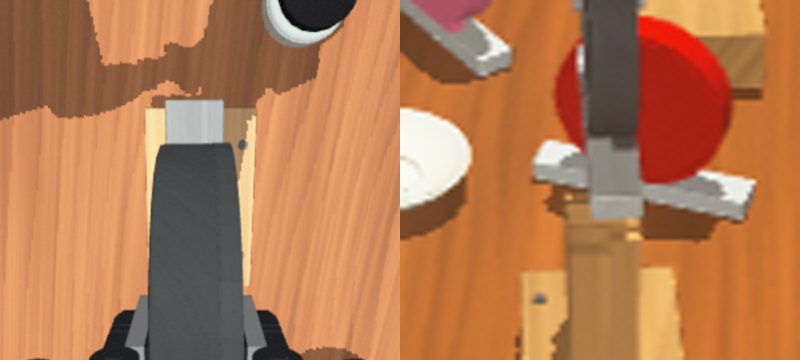

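The gauge hangs over the stud. In the side crop its base end is at (616,200), over the head at (603,215), which is consistent with the estimate. Next I'll lower it.

Call:
play_rows --travel '[[0, 2.6, 0], [0, 0, 5], [0, 0, 8], [0, 0, 8], [0, 0, 7], [0, 0, 4], [0, 0, 2], [0, 0, 1], [0, 0, 0], [0, 0, 0]]' --rotation '[[0, 0, 0.4], [0, 0, 0], [0, 0, 0], [0, 0, 0], [0, 0, 0], [0, 0, 0], [0, 0, 0], [0, 0, 0], [0, 0, 0], [0, 0, 0]]' --jaw '[15, 15, 15, 15, 15, 15, 15, 15, 15, 15]'

```text
clock: 9.57
tool_pos: [0.5572, 0.2213, 0.2357]
ee_rot: [0.668, 0.744, 0.0, 0.0]
wrist_force: [-0.1, -0.4, -2.6]
grip_width: 0.0235
grasp_force: 69.1
```

Call:
play_rows --travel '[[0, 0, 0.5], [0, 0, 0.5], [0, 0, 0.5], [0, 0, 0.5], [0, 0, 0.5], [0, 0, 0.5], [0, 0, 0.5], [0, 0, 0.5], [0, 0, 0], [0, 0, 0]]' --rotation '[[0, 0, 0], [0, 0, 0], [0, 0, 0], [0, 0, 0], [0, 0, 0], [0, 0, 0], [0, 0, 0], [0, 0, 0], [0, 0, 0], [0, 0, 0]]' --jaw '[15, 15, 15, 15, 15, 15, 15, 15, 15, 15]'

```text
clock: 10.4
tool_pos: [0.5571, 0.2212, 0.2319]
ee_rot: [0.668, 0.744, 0.0, 0.0]
wrist_force: [-0.7, -0.2, 1.1]
grip_width: 0.0234
grasp_force: 69.5
```

Call:
play_rows --travel '[[0, 0, 0.3], [0, 0, 0.3], [0, 0, 0], [0, 0, 0], [0, 0, 0], [0, 0, 0], [0, 0, 0], [0, 0, 0], [0, 0, 0], [0, 0, 0]]' --rotation '[[0, 0, 0], [0, 0, 0], [0, 0, 0], [0, 0, 0], [0, 0, 0], [0, 0, 0], [0, 0, 0], [0, 0, 0], [0, 0, 0], [0, 0, 0]]' --jaw '[15, 15, 15, 15, 15, 15, 15, 15, 15, 15]'

```text
clock: 11.23
tool_pos: [0.5571, 0.2212, 0.2318]
ee_rot: [0.668, 0.744, 0.001, 0.0]
wrist_force: [-1.9, 0.3, 5.0]
grip_width: 0.0231
grasp_force: 70.1
```

Run:
```python
from h import *
o=status.get_obs();print(o["tool_pos"],o["wrist_force"],o["moment"])
for i in range(3):
    m,im=snap("wrist","w5");o=status.get_obs();print(o["wrist_force"].round(2),o["moment"].round(3))
# rock rows: base point in tool frame b; rotation -0 about contact
b=np.array([3.6,0,79.4]);
for s in (-2,-1.9): 
    r=R.from_rotvec([0,s,0],degrees=True); print(s,(b-r.apply(b)).round(2))
```

```text
[0.55709363 0.22123594 0.23177383] [-1.91798493  0.34235222  5.03000589] [-0.13243414  0.49204049  0.01383558]
[-2.01 -0.55  5.81] [-0.133  0.506  0.031]
[-1.74 -0.32  6.37] [-0.088  0.446  0.02 ]
[-2.45 -1.26  5.69] [-0.122  0.497  0.051]
-2 [ 2.77  0.   -0.08]
-1.9 [ 2.63  0.   -0.08]
```

Contact is about 8 N with the gauge level. Now I'll rock about the ridge.

Call:
play_rows --travel '[[1.19, 0, -0.04], [1.19, 0, -0.04], [1.19, 0, -0.04], [1.19, 0, -0.04], [1.19, 0, -0.04], [1.19, 0, -0.04], [1.19, 0, -0.04], [1.19, 0, -0.04], [0, 0, 0], [0, 0, 0]]' --rotation '[[0, -0.85, 0], [0, -0.85, 0], [0, -0.85, 0], [0, -0.85, 0], [0, -0.85, 0], [0, -0.85, 0], [0, -0.85, 0], [0, -0.85, 0], [0, 0, 0], [0, 0, 0]]' --jaw '[15, 15, 15, 15, 15, 15, 15, 15, 15, 15]'

```text
clock: 12.22
tool_pos: [0.556, 0.231, 0.2319]
ee_rot: [0.667, 0.743, -0.039, 0.045]
wrist_force: [-2.1, 0.4, 6.9]
grip_width: 0.0232
grasp_force: 70.3
```

Call:
play_rows --travel '[[1.19, 0, -0.04], [1.19, 0, -0.04], [1.19, 0, -0.04], [1.19, 0, -0.04], [1.19, 0, -0.04], [1.19, 0, -0.04], [1.19, 0, -0.04], [1.19, 0, -0.04], [0, 0, 0], [0, 0, 0]]' --rotation '[[0, -0.85, 0], [0, -0.85, 0], [0, -0.85, 0], [0, -0.85, 0], [0, -0.85, 0], [0, -0.85, 0], [0, -0.85, 0], [0, -0.85, 0], [0, 0, 0], [0, 0, 0]]' --jaw '[15, 15, 15, 15, 15, 15, 15, 15, 15, 15]'

```text
clock: 13.05
tool_pos: [0.555, 0.2406, 0.2308]
ee_rot: [0.663, 0.739, -0.078, 0.089]
wrist_force: [-2.1, 1.3, 6.6]
grip_width: 0.0233
grasp_force: 70.4
```

Run:
```python
from h import *
o=status.get_obs();print(o["clock"],o["tool_pos"],o["wrist_force"],o["moment"]);rel(o["tool_pos"],target(6.2,-16.9),o)
snap("side","s6");snap("wrist","w6")
# slip monitor: base end in wrist image, bright column profile at each stage
for f in ("w3","w4","w5","w6"):
    im=cv2.imread(f"pics/{f}.png")
    print(f,"\n",im[120:180:2,326].max(1).tolist(),"\n",(im[120:180:2,326].max(1)-im[120:180:2,326].min(1).astype(int)).tolist())
k=[cv2.resize(cv2.imread(f"pics/{f}.png")[100:220,270:380],(260,284),interpolation=cv2.INTER_CUBIC) for f in ("w3","w5","w6")]
m=viewer.camera_model("side");u,v=proj(m,(.5567,.2243,.19)).astype(int)
s=cv2.imread("pics/s6.png")[v-50:v+50,u-60:u+60]
s=cv2.resize(s,(360,300),interpolation=cv2.INTER_CUBIC)
s=cv2.copyMakeBorder(s,0,0,0,420,0);cv2.imwrite("pics/crop4.png",np.vstack([np.hstack(k),s]))
```

```text
13.05 [0.55499156 0.24061122 0.23083538] [-2.10695613  1.26552612  6.61666379] [-0.14520203  0.60923994 -0.11332957]
tool-frame shift mm [0. 0. 0.] rotvec deg [ 0.1 -3.3 -0. ]
w3 
 [200, 208, 221, 218, 224, 220, 210, 169, 255, 253, 253, 253, 253, 253, 253, 253, 253, 253, 253, 253, 252, 252, 253, 255, 112, 65, 70, 76, 77, 79] 
 [110, 117, 123, 122, 125, 125, 120, 80, 1, 1, 1, 1, 1, 1, 1, 1, 1, 1, 1, 1, 0, 0, 1, 0, 4, 3, 4, 6, 4, 6]
w4 
 [139, 141, 143, 141, 136, 145, 139, 130, 192, 186, 190, 189, 190, 191, 193, 190, 189, 187, 187, 191, 192, 189, 189, 195, 86, 63, 66, 65, 69, 70] 
 [77, 77, 79, 76, 75, 82, 77, 50, 6, 3, 3, 4, 4, 4, 6, 4, 4, 3, 4, 3, 5, 2, 3, 4, 4, 1, 3, 3, 4, 4]
w5 
 [138, 134, 134, 135, 137, 139, 137, 130, 192, 188, 189, 189, 192, 190, 191, 188, 190, 191, 187, 190, 188, 190, 189, 193, 83, 61, 64, 66, 70, 67] 
 [73, 73, 74, 75, 75, 77, 78, 50, 7, 3, 4, 4, 5, 5, 4, 4, 6, 4, 4, 6, 5, 4, 2, 5, 3, 3, 1, 5, 3, 3]
w6 
 [161, 163, 162, 161, 163, 162, 162, 143, 178, 178, 180, 178, 179, 182, 178, 179, 180, 180, 180, 180, 180, 180, 178, 183, 78, 59, 63, 63, 63, 63] 
 [69, 70, 69, 68, 70, 70, 70, 48, 5, 4, 5, 4, 5, 5, 5, 4, 6, 6, 4, 5, 4, 3, 2, 5, 4, 4, 4, 5, 3, 3]
```

View pics/crop4.png

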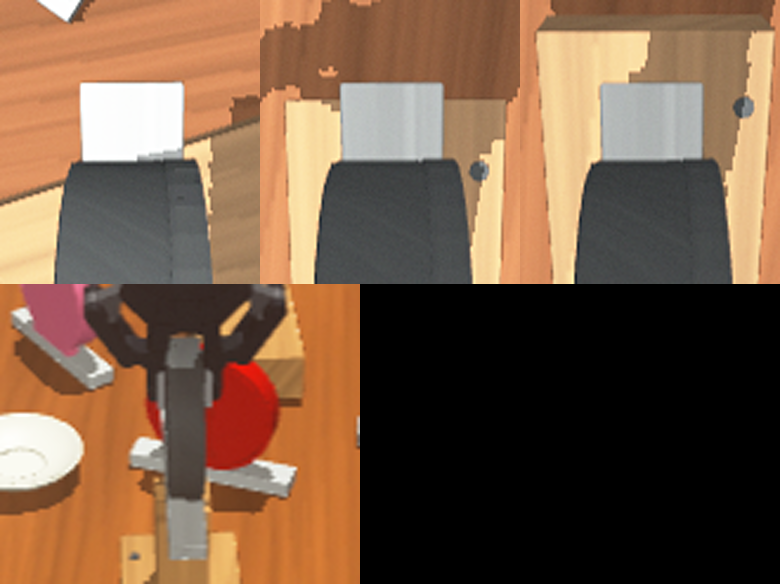

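The base end stays at the same wrist pixels (rows 135–168) in all three crops, so nothing has slipped, and the stud sits flat in the side view. I'll rock the remaining 3.3°.

Call:
play_rows --travel '[[1.19, 0, -0.04], [1.19, 0, -0.04], [1.19, 0, -0.04], [1.05, 0, -0.04], [0, 0, 0], [0, 0, 0], [0, 0, 0], [0, 0, 0], [0, 0, 0], [0, 0, 0]]' --rotation '[[0, -0.85, 0], [0, -0.85, 0], [0, -0.85, 0], [0, -0.75, 0], [0, 0, 0], [0, 0, 0], [0, 0, 0], [0, 0, 0], [0, 0, 0], [0, 0, 0]]' --jaw '[15, 15, 15, 15, 15, 15, 15, 15, 15, 15]'

```text
clock: 13.98
tool_pos: [0.5545, 0.2451, 0.23]
ee_rot: [0.661, 0.736, -0.097, 0.11]
wrist_force: [-2.6, 0.9, 8.3]
grip_width: 0.0233
grasp_force: 70.5
```

Call:
play_rows --travel '[[0, 0, 0], [0, 0, 0], [0, 0, 0], [0, 0, 0], [0, 0, 0], [0, 0, 0], [0, 0, 0], [0, 0, 0], [0, 0, 0], [0, 0, 0]]' --rotation '[[0, 0, 0], [0, 0, 0], [0, 0, 0], [0, 0, 0], [0, 0, 0], [0, 0, 0], [0, 0, 0], [0, 0, 0], [0, 0, 0], [0, 0, 0]]' --jaw '[15, 15, 15, 15, 15, 15, 15, 15, 15, 15]'

```text
clock: 14.82
tool_pos: [0.5545, 0.2451, 0.2299]
ee_rot: [0.661, 0.736, -0.097, 0.11]
wrist_force: [-2.2, 2.3, 7.7]
grip_width: 0.0231
grasp_force: 70.5
```

Run:
```python
from h import *
o=status.get_obs();print(o["clock"],o["tool_pos"],o["wrist_force"],o["moment"]);rel(o["tool_pos"],target(6.2,-16.9),o)
T=R.from_quat(o["ee_rot"]);print("base",o["tool_pos"]+T.apply([.0036,0,.0794]))
m,im=snap("wrist","w7");print(im[128:176:2,326].max(1).tolist())
# stud motion check: plate corners / tilt vs start, by image differencing in the side view
a=cv2.imread("pics/side1.png");_,b=snap("side","s7")
ms=viewer.camera_model("side");u,v=proj(ms,(.55,.2243,.02)).astype(int)
A=a[v-10:v+35,u-35:u+35];B=b[v-10:v+35,u-35:u+35]
print("shift px",cv2.phaseCorrelate(cv2.cvtColor(A,6).astype(np.float32),cv2.cvtColor(B,6).astype(np.float32)))
```

```text
14.8167 [0.55447896 0.24512511 0.2299256 ] [-2.15634018  2.33439977  7.69916273] [ 4.49096423e-04  5.80552133e-01 -2.02043905e-01]
tool-frame shift mm [0. 0. 0.] rotvec deg [ 0.1 -0.1 -0. ]
base [0.55675913 0.22570144 0.15288768]
[159, 161, 160, 144, 179, 178, 177, 180, 181, 177, 180, 182, 181, 180, 180, 178, 177, 180, 177, 184, 79, 57, 58, 64]
shift px ((-0.01267165101990031, 0.5163241639297631), 0.774538822232941)
```

```bash
python3 -c "
from rig import robot
print(robot.finish_job())"
```

```text
the job is handed in; nothing more can be done
None
```

I handed in the job after 15 s of robot time, with the gauge still gripped and pressing on the stud's ridge at about 10 N. It is tilted 16.8° against the 16.9° I measured for the index, and there was no slip in the grip. No camera could see the dial there, so the pointer being on the index is worked out from the tilt, and the judged result was not shown.

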